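# Ink the hand stamp and mark a passport cover in the jig

## Task

Take the wooden-handled hand stamp out of the organiser, stand it upright on the felt of the ink pad and let go of it. Then take it up again and print the cover that lies in the jig: tuck the stamp's brass foot snugly into the inner corner of the metal square, its long side along the leg nearest the robot, and press firmly straight down, never letting the inked foot touch the cover anywhere else. Put the stamp back into the organiser, standing upright on its foot, and leave the cover and the other things where they are.

Things in the scene. Friction and masses are not known exactly. Their poses are not given: they have to be found in the camera images.
- stamp: Hand stamp, 73 mm tall, about 0.1 kg: round wooden handle on a brass foot 22 mm (its x) by 30 mm (its y) by 8 mm. Origin: centre of the foot's printing face; z runs up the handle. Starts lying on its side in one compartment of the organiser, x down, handle roughly away from the robot. Standing, it falls if leaned over 14 degrees. Centre of mass at z = 38 mm.
- belly (a point): Widest part of the stamp's handle, on its axis at stamp z = 52 mm, 29 mm across; from here the handle narrows evenly to 16 mm at z = 9 mm, and to 27 mm at z = 64 mm with a dome above. Lying, this point is 15 mm above what the stamp lies on. Its axes are the stamp's.
- organiser: Wooden desk organiser, fixed, 150 mm (its x) by 290 mm (its y), 52 mm high. Origin: centre of the underside, z up. Two open compartments side by side, centres at y = +71 and -71 mm, each 138 (x) by 136 mm (y) inside; walls 6 mm, floor at z = 6 mm. The walls leave no room to lean a gripper far over along the lying stamp: reach in nearly straight from above.
- foil_roll: Spare roll of foil, 44 mm in diameter, 31 mm tall, loose, standing on end in the organiser's other compartment (left or right). Origin: centre of the underside. A bystander.
- ink_pad: Ink pad without lid, fixed: metal case 74 mm (its x) by 100 mm (its y), 10 mm high, with a grey felt 64 by 90 mm in it, whose flat firm top is at z = 13 mm. Origin: centre of the underside, z up.
- jig: Stamping jig, fixed: plywood board 180 mm (its x, away from the robot) by 150 mm (its y, to the left), 6 mm thick. Origin: centre of the underside, z up. On its near right corner a wooden stop carries a flat aluminium L-square from z = 16 to 26 mm, which overhangs the cover's near right corner by 15 mm and clears its top by 2 mm. Three thumb screws on the square reach z = 33 mm.
- corner (a point): Inner corner of the metal square, at jig x = -47, y = -27, z = 21 mm (half its thickness). The leg nearest the robot runs from here 72 mm along the jig's +y, the right-hand leg 92 mm along its +x; the stamp is pushed against both from within, towards the jig's -x and -y. Axes as the jig's.
- mark (a point): Where the middle of the stamp's face is when its foot is snug in the corner and on the cover: on the cover's top, jig x = -36, y = -12, z = 14 mm, so 11 and 15 mm from the legs. Axes as the jig's; the stamp's y lies along the jig's y, either way round.
- cover: Closed leather passport cover, 134 mm (x) by 96 mm (y) by 8 mm, 0.06 kg, loose on the jig's board, its near right corner under the square, 1 to 3 mm from the stops. Origin: centre of the underside.
- film_box: Small clear film dispenser, 29x27x51 mm, loose on the table. A bystander.
- rub_block: Rubbing block in a card sleeve, 21x50x12 mm, loose on the table. A bystander.
- folder: Flat bone folder, 21x139x4 mm, loose on the table. A bystander.

How it is judged (in metres and radians):
On the way, in this order (a step that is already met when the one before it is completed fails the run):
1. the stamp is lifted clear out of the organiser (height (world z) of stamp above 0.07 m), for 0.1 s.
2. the stamp stands upright on the ink pad's felt, let go (x of stamp in the frame of ink_pad between -0.024 and 0.024 m and y of stamp in the frame of ink_pad between -0.037 and 0.037 m and z of stamp in the frame of ink_pad below 0.016 m and angle between stamp's own z axis and vertical below 0.08 rad and contact force between stamp and the fingers below 0.1 N and contact force between stamp and ink_pad above 0.2 N), for 0.2 s.
3. the stamp, upright and square in the inner corner of the metal square, is pressed onto the cover with more than 8 N (horizontal distance between stamp and mark below 0.003 m and angle between the y axis of stamp and the y axis of jig, either way round below 0.09 rad and angle between stamp's own z axis and vertical below 0.1 rad and contact force between stamp and cover above 8 N), for 0.2 s.
At the end, for the whole second after the job is handed in: The stamp stands upright (within 5 degrees), still and let go, on the floor of one of the organiser's compartments; the cover has moved less than 8 mm in the jig, the foil roll less than 20 mm (x of stamp in the frame of organiser between -0.062 and 0.062 m and y of stamp in the frame of organiser between -0.131 and 0.131 m and z of stamp in the frame of organiser below 0.01 m and angle between stamp's own z axis and vertical below 0.08 rad and linear speed of stamp below 0.02 m/s and distance of cover from where it was at the start of the episode below 0.008 m and distance of foil_roll from where it was at the start of the episode below 0.02 m); the robot touches nothing.
It fails at once if the inked foot touches the cover more than 4 mm away from the mark (contact force between stamp and cover above 0.5 N and horizontal distance between stamp and mark above 0.004 m).
It fails at once if the cover is pushed more than 8 mm (distance of cover from where it was at the start of the episode above 0.008 m).
It fails at once if a bystander is moved more than 20 mm (distance of any of foil_roll, film_box, rub_block, folder from where it was at the start of the episode above 0.02 m).
It also fails if it takes over 72 s, if anything falls off the work surface, if the arm or the gripper's body presses on something with over 40 N, if the wrist force passes 120 N, or if a joint passes its speed limit or range.

## Robot

A 7-joint arm with a two-finger parallel gripper is mounted at the origin on a cart in front of the work surface, level with it; the furniture and walls round the work are solid. World frame = base frame: x ahead of the robot, y to its left, z up, the work surface at z = 0. Lengths are in m, angles in degrees, forces in N, time in s.
With the tool pointing down it reaches from about 0.35 to 0.775 m from the base axis. Payload 3.1 kg.
Tool frame: the origin (TCP) lies at the very end of the fingers, on their centre line; the grasp point (between the pads) lies 19 mm behind it (ctrl.grip_depth is the distance from the TCP to the grasp point, in m); z points along the fingers, y is the line along which they close (so a half turn about z gives the same grasp; the last joint's range is limited). The gripper opens to 85 mm and grips with 20 to 120 N. Pads are 22 mm wide; open, the fingers measure 114 mm over their backs; the gripper's body (76 mm by 85 mm) begins 54 mm behind the grasp point. The pads swing forward as they close: fully open they stand 13 mm farther back than shut.
Start: joints at [-71.889, 17.813, 0.802, 86.603, -0.252, 75.585, -1.558], TCP at [0.193, 0.515, 0.231] pointing down, gripper open.
Joint ranges: [-154.91, 154.91], [-16.99, 109.72], [-72.82, 74.43], [7.12, 147.25], [-82.49, 262.49], [11.32, 116.49], [-174.64, 174.64]. Speed limits (degrees/s): [159.86, 159.86, 180, 180, 180, 180, 180].

## Interface

Orientations are given as a 3x3 rotation matrix whose columns are the frame's x, y, z axes.
In Python, from rig import ctrl gives the robot as it stands.
- The arm moves only by the tool servo_tool, never from a script. Its arguments are lists of equal length, an entry for each row: "delta_pos": the shift along the world's x, y, z normalised to -1 to 1, where 1 is 0.75 m, a list of three; "turn": the turn about the world's z normalised to -1 to 1, where 1 is pi/2 rad. In form: {"delta_pos": [[dx, dy, dz], ...], "turn": [turn, ...]}. A call has 1 to 10 rows; each row is the pose to reach, as a shift and turn from the pose commanded when the call began; what a row does not reach only later rows make up. A row lasts 1/12 s, in which the tool goes at most 41.7 mm and 7.16 degrees, less where a joint would pass 70% of its speed; a pose out of reach is approached as far as the arm can. A call with a number of a shift or a turn outside -1 to 1 is refused whole. A call with a gripper value outside its range is refused whole. "fingers" is the opening, from 0 (shut) to 1 (fully open), set as the call begins (left out, the last holds). The fingers move at their own pace and stop on an object; "newtons" is the grip in N (left out, the last holds). Time passes only in rows, so rows that repeat a pose let the fingers close. It gives the time, the measured TCP pose, the force, the opening and the grip force at its end, in the units of the state.
- ctrl.get_state(): the state, without advancing time (a new reading comes with each control period).
- ctrl.snapshot(name): name is "scene" or "top" or "wrist"; returns a dict with "color" (420x560x3 uint8, red, green, blue), "camera_matrix" (3x3 intrinsics, pixels), "dist" ([k1, k2, p1, p2, k3] as OpenCV has them; the pictures are not rectified), "world_to_cam" (4x4, takes a point from world to camera coordinates). Camera axes: x right, y down, z forward; pixel columns grow to the right and rows downward; lengths in m; the calibration is good to about 2 mm. A picture is of the moment at which its call begins. There is no depth.
- ctrl.close_job(): hands the job in; it is judged then, once.
Trained networks look in the newest picture that a camera, given by its name, has taken for a name from the list of things; names that differ only in an ending like _2 or _b are one class to them, and where a whole thing is asked for, a point or a joint stands for the part that bears it (a point fixed in the world has none). Each returns a list of dicts, best first, with "p" (0 to 1); they miss things now and then, are a little off and sometimes report something else, mostly with a low value. They report only what shows in the picture. A call takes as long as a camera call.
- ctrl.spot_in(label, camera): "position" ([x, y, z] in m, in world coordinates, good to about 4 mm: the middle of the surface that is visible of it).
- ctrl.place_of(label, camera): "position" ([x, y, z] in m, in world coordinates, good to about 4 mm: a listed point, or the origin of a listed thing).
The state is a dict: "time_s": time; "qpos": joint angles; "dq": joint speeds; "tau": joint torques, N m; "tcp_pos": TCP position; "tcp_rot": TCP orientation; "force": force on the tool from outside, world axes, zero at the start; "ft_torque": the same for the moment, N m; "finger_gap": finger opening in m; "gripper_force": force on a finger pad.
Only numpy, scipy, OpenCV 4.12 (cv2) and the standard library are available. Lean on these libraries where they do the work, as an engineer would, in place of code of your own. Each camera call takes 0.05 s, during which the arm holds its last target. There are 200 camera calls.

## Working session

There is one attempt and no reset: what is moved stays moved. The work goes in short steps, Python scripts to look and compute and a tool call to move; the robot and the scene stay as the last step left them, time stands still between calls to the robot, and variables do not carry over. Pictures are saved under pics/ and viewed, at most 10 in all, crops included, and the job is handed in when it is done.

Besides the shell and the picture viewer there is one more tool, called after ">>>" by a JSON object that holds its "fn" and its "kwargs", one argument or row to a line. servo_tool: Moves the arm, as the interface text tells. Scaled input: -1 to 1 covers 0.75 m each way for a shift and pi/2 rad each way for a turn. Its arguments: {"type":"object","properties":{"delta_pos":{"type":"array","items":{"type":"array","items":{"type":"number"}}},"turn":{"type":"array","items":{"type":"number"}},"fingers":{"type":"number"},"newtons":{"type":"number"}},"required":["delta_pos","turn"]}

```bash
ls; mkdir -p pics; python3 - <<'E'
from rig import ctrl
import cv2,numpy as np
s=ctrl.get_state()
print(s['time_s'],s['tcp_pos'],np.round(s['tcp_rot'],3).tolist(),s['finger_gap'],ctrl.grip_depth)
for c in ['scene','top']:
    im=ctrl.snapshot(c); cv2.imwrite(f'pics/{c}0.png',im['color'][:,:,::-1])
    for l in ['stamp','belly','organiser','foil_roll','ink_pad','jig','corner','mark','cover','film_box','rub_block','folder']:
        print(c,l,[(np.round(d['position'],4).tolist(),round(d['p'],2)) for d in ctrl.place_of(l,c)[:2]])
E
```

```text
pics
0.0 [0.1923496  0.51448955 0.23021635] [[-0.937, 0.35, -0.001], [0.35, 0.937, -0.002], [-0.0, -0.002, -1.0]] 0.08549269244412959 0.0187
scene stamp [([0.4452, -0.0637, -0.0025], 0.69), ([0.4343, 0.1504, 0.012], 0.48)]
scene belly [([0.4493, -0.2805, -0.0012], 0.67), ([0.4891, 0.1497, 0.0215], 0.61)]
scene organiser []
scene foil_roll [([0.4572, 0.2979, 0.0035], 0.79)]
scene ink_pad [([0.4432, -0.065, -0.0029], 0.89)]
scene jig [([0.4506, -0.282, -0.0001], 0.97), ([0.6607, 0.0065, 0.0005], 0.56)]
scene corner [([0.4015, -0.3112, 0.0209], 0.61)]
scene mark [([0.4169, -0.2929, 0.0129], 0.64)]
scene cover [([0.4539, -0.2749, 0.0046], 0.94)]
scene film_box [([0.6627, 0.0055, 0.0005], 0.58)]
scene rub_block [([0.6464, -0.0913, 0.0019], 0.52)]
scene folder [([0.6138, -0.031, 0.0008], 0.7)]
top stamp [([0.4384, 0.1529, 0.0188], 0.74)]
top belly [([0.4897, 0.1514, 0.0171], 0.53)]
top organiser [([0.4855, 0.2232, -0.0], 0.84)]
top foil_roll [([0.4624, 0.2947, 0.0077], 0.74)]
top ink_pad [([0.4356, 0.1588, 0.0176], 0.7), ([0.4488, -0.0683, -0.0022], 0.64)]
top jig [([0.4525, -0.2802, 0.0017], 0.63)]
top corner [([0.4055, -0.3065, 0.0207], 0.92)]
top mark [([0.4134, -0.2968, 0.0173], 0.92)]
top cover [([0.4552, -0.2779, 0.009], 0.97)]
top film_box [([0.491, 0.1487, 0.0204], 0.56), ([0.6564, 0.0045, -0.0012], 0.49)]
top rub_block []
top folder [([0.6127, -0.031, 0.0012], 0.55)]
```

View pics/scene0.png

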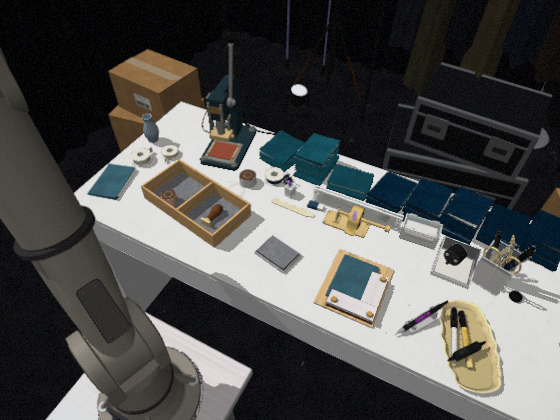

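View pics/top0.png

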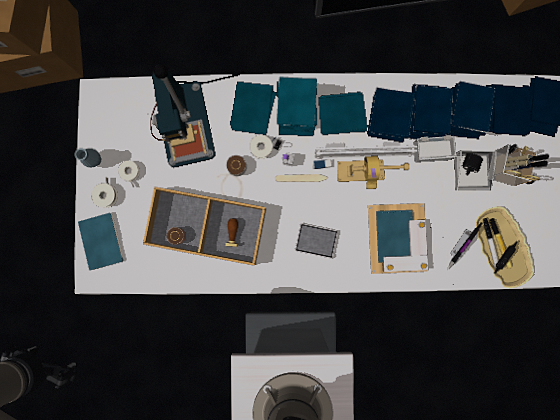

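The scene view shows the stamp lying at about (212,214) in the organiser's right compartment, with the foil roll in the left one at (170,195). The ink pad is at (278,253) and the jig, with its square, at (357,287). The top view agrees: stamp handle at (235,224), foot at (232,243), ink pad at (318,240), jig at (400,238). Next I'll move the wrist camera over the stamp.

>>> {"fn": "servo_tool", "kwargs": {
  "delta_pos": [
    [0.35,-0.48,0.03],
    [0.35,-0.48,0.03],
    [0.35,-0.48,0.03],
    [0.35,-0.48,0.03],
    [0.35,-0.48,0.03],
    [0.35,-0.48,0.03],
    [0.35,-0.48,0.03],
    [0.35,-0.48,0.03],
    [0.35,-0.48,0.03],
    [0.35,-0.48,0.03]
  ],
  "turn": [0.18,0.18,0.18,0.18,0.18,0.18,0.18,0.18,0.18,0.18],
  "fingers": 1.0
}}

```text
time_s: 2.13
tcp_pos: [0.4365, 0.1801, 0.2526]
tcp_rot: [[-0.997, 0.075, 0.001], [0.075, 0.997, 0.001], [-0.001, 0.001, -1.0]]
force: [0.9, 0.5, -0.2]
finger_gap: 0.0856
gripper_force: 0.0
```

```bash
cat > h.py <<'E'
from rig import ctrl
import cv2,numpy as np
def snap(c,name=None):
    im=ctrl.snapshot(c)
    if name: cv2.imwrite(f'pics/{name}.png',im['color'][:,:,::-1])
    return im
def det(c,labels):
    for l in labels: print(c,l,[(np.round(d['position'],4).tolist(),round(d['p'],2)) for d in ctrl.place_of(l,c)[:2]])
def st():
    s=ctrl.get_state(); R=np.array(s['tcp_rot'])
    print('t',round(s['time_s'],2),'tcp',np.round(s['tcp_pos'],4),'yaw_y',round(float(np.degrees(np.arctan2(R[1,1],R[0,1]))),2),'F',np.round(s['force'],2),'gap',round(s['finger_gap'],4),'gf',round(float(np.max(s['gripper_force'])),2))
    return s
def ray(im,uv):
    uv=np.array(uv,float).reshape(-1,1,2)
    n=cv2.undistortPoints(uv,np.array(im['camera_matrix']),np.array(im['dist'])).reshape(-1,2)
    T=np.array(im['world_to_cam']);R=T[:3,:3];o=-R.T@T[:3,3]
    return o,np.c_[n,np.ones(len(n))]@R
def onz(im,uv,z):
    o,d=ray(im,uv); return o+d*((z-o[2])/d[:,2])[:,None]
def proj(im,P):
    T=np.array(im['world_to_cam']); r,_=cv2.Rodrigues(T[:3,:3])
    return cv2.projectPoints(np.array(P,float).reshape(-1,3),r,T[:3,3],np.array(im['camera_matrix']),np.array(im['dist']))[0].reshape(-1,2)
E
python3 - <<'E'
from h import *
import pickle
s=st(); im=snap('wrist','w1'); pickle.dump(im,open('w1.pkl','wb'))
T=np.array(im['world_to_cam']);print('cam',-T[:3,:3].T@T[:3,3],T[2,:3])
det('wrist',['stamp','belly','organiser','foil_roll'])
E
```

```text
t 2.13 tcp [0.4365 0.1801 0.2526] yaw_y 85.72 F [ 0.9   0.53 -0.24] gap 0.0856 gf 0.0
cam [0.35241435 0.18615186 0.39641969] [ 0.32222719 -0.02290101 -0.94638532]
wrist stamp [([0.4353, 0.1523, 0.0185], 0.62)]
wrist belly [([0.4898, 0.15, 0.0174], 0.94)]
wrist organiser [([0.4905, 0.222, 0.0007], 0.71)]
wrist foil_roll [([0.464, 0.2969, 0.005], 0.58)]
```

View pics/w1.png

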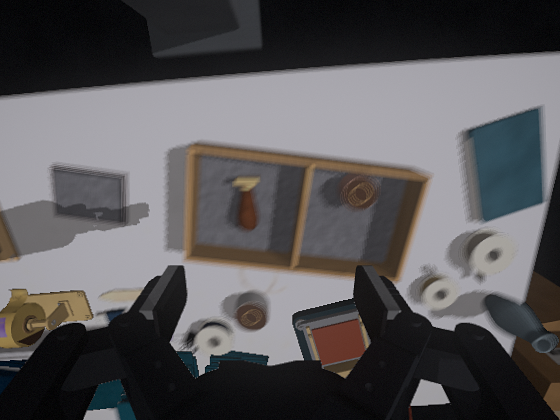

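The wrist view shows the stamp with its foot at about (246,184) and the dome at (248,229). The organiser spans roughly (190–428, 147–278).

```bash
python3 - <<'E'
from h import *
import pickle
im=pickle.load(open('w1.pkl','rb'))
c=im['color'][165:245,215:285][:,:,::-1]
cv2.imwrite('pics/w1c.png',cv2.resize(c,None,fx=7,fy=7,interpolation=cv2.INTER_CUBIC))
# wood mask: handle is saturated brown
hsv=cv2.cvtColor(im['color'],cv2.COLOR_RGB2HSV)
m=np.zeros(hsv.shape[:2],bool); m[165:240,222:275]=(hsv[165:240,222:275,1]>120)
v,u=np.nonzero(m);print(len(u),u.min(),u.max(),v.min(),v.max())
for r in range(v.min(),v.max()+1,3):
    k=u[v==r]; print(r,k.min(),k.max(),np.round(onz(im,[[k.min(),r],[k.max(),r]],0.021).mean(0)[:2],4))
E
```

```text
450 240 255 190 228
190 249 249 [0.4534 0.1517]
193 243 249 [0.4572 0.1473]
196 242 250 [0.4613 0.1469]
199 242 251 [0.4655 0.1472]
202 242 251 [0.4697 0.1468]
205 241 252 [0.4739 0.1464]
208 240 253 [0.4781 0.1459]
211 240 253 [0.4824 0.1455]
214 240 254 [0.4867 0.1458]
217 240 255 [0.4911 0.146 ]
220 240 255 [0.4954 0.1456]
223 241 254 [0.4998 0.1451]
226 244 254 [0.5043 0.1468]
```

View pics/w1c.png

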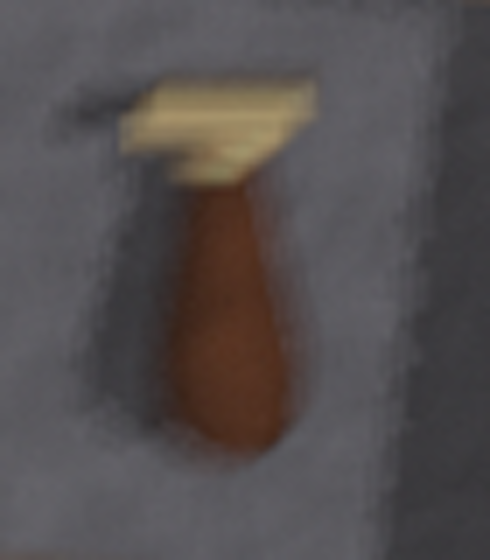

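>>> {"fn": "servo_tool", "kwargs": {
  "delta_pos": [
    [0.07,-0.043,-0.1],
    [0.07,-0.043,-0.225],
    [0.07,-0.043,-0.225],
    [0.07,-0.043,-0.225],
    [0.07,-0.043,-0.225],
    [0.07,-0.043,-0.225],
    [0.07,-0.043,-0.225]
  ],
  "turn": [0.02,0.02,0.02,0.02,0.02,0.02,0.02],
  "fingers": 0.7,
  "newtons": 20
}}

```text
time_s: 2.97
tcp_pos: [0.4869, 0.1513, 0.0827]
tcp_rot: [[-0.999, 0.041, -0.003], [0.041, 0.999, 0.0], [0.003, -0.0, -1.0]]
force: [0.2, 0.8, 1.0]
finger_gap: 0.06
gripper_force: 0.0
```

```bash
python3 - <<'E'
from h import *
s=st(); im=snap('wrist','w2'); 
det('wrist',['belly','stamp','organiser','foil_roll'])
snap('top');det('top',['belly','stamp'])
snap('scene');det('scene',['belly'])
E
```

```text
t 2.97 tcp [0.4869 0.1513 0.0827] yaw_y 87.66 F [0.23 0.8  0.97] gap 0.06 gf 0.0
wrist belly [([0.4911, 0.1492, 0.0183], 0.59)]
wrist stamp [([0.4386, 0.1533, 0.0185], 0.7), ([0.6471, -0.0857, 0.0018], 0.42)]
wrist organiser [([0.4879, 0.2235, -0.004], 0.87)]
wrist foil_roll [([0.4634, 0.2969, 0.0056], 0.76)]
top belly [([0.4875, 0.1515, 0.0187], 0.46)]
top stamp [([0.4357, 0.1543, 0.0174], 0.56)]
scene belly [([0.488, 0.1538, 0.0207], 0.53)]
```

View pics/w2.png

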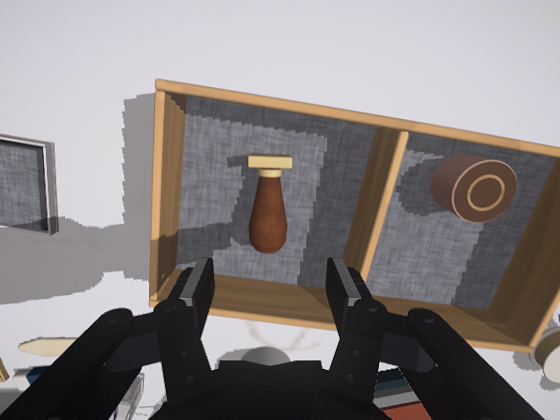

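The wrist view shows the stamp upright in the frame: foot (270,162), belly (267,225), midway between the fingertips. Its axis is square to the closing line. Next I'll descend and grip.

>>> {"fn": "servo_tool", "kwargs": {
  "delta_pos": [
    [0.003,0,-0.04],
    [0.003,0,-0.07],
    [0.003,0,-0.09],
    [0.003,0,-0.099],
    [0.003,0,-0.099],
    [0.003,0,-0.099]
  ],
  "turn": [0,0,0,0,0,0]
}}

```text
time_s: 3.97
tcp_pos: [0.4908, 0.1496, 0.0095]
tcp_rot: [[-0.999, 0.044, 0.0], [0.044, 0.999, 0.0], [-0.0, 0.0, -1.0]]
force: [0.0, 0.7, 0.1]
finger_gap: 0.0597
gripper_force: 0.0
```

>>> {"fn": "servo_tool", "kwargs": {
  "delta_pos": [
    [0,0,0],
    [0,0,0],
    [0,0,0],
    [0,0,0],
    [0,0,0],
    [0,0,0],
    [0,0,0]
  ],
  "turn": [0,0,0,0,0,0,0],
  "fingers": 0.2,
  "newtons": 20
}}

```text
time_s: 4.55
tcp_pos: [0.4914, 0.15, 0.0101]
tcp_rot: [[-0.999, 0.044, 0.002], [0.044, 0.999, 0.001], [-0.002, 0.001, -1.0]]
force: [-0.8, -0.1, 6.2]
finger_gap: 0.0273
gripper_force: 21.0
```

>>> {"fn": "servo_tool", "kwargs": {
  "delta_pos": [
    [0,0,0.01],
    [0,0,0.02],
    [0,0,0.03],
    [0,0,0.04],
    [0,0,0.05],
    [0,0,0.06],
    [0,0,0.06],
    [0,0,0.06]
  ],
  "turn": [0,0,0,0,0,0,0,0]
}}

```text
time_s: 5.22
tcp_pos: [0.4908, 0.1498, 0.0548]
tcp_rot: [[-0.999, 0.044, 0.001], [0.044, 0.999, 0.001], [-0.001, 0.001, -1.0]]
force: [-0.1, 0.1, -1.4]
finger_gap: 0.027
gripper_force: 20.4
```

```bash
python3 - <<'E'
from h import *
s=st(); im=snap('wrist','w3'); 
det('wrist',['belly','stamp'])
E
```

```text
t 5.22 tcp [0.4908 0.1498 0.0548] yaw_y 87.5 F [-0.09  0.15 -1.36] gap 0.027 gf 20.43
wrist belly [([0.4882, 0.1496, 0.0627], 0.71), ([0.6127, -0.0292, 0.0021], 0.42)]
wrist stamp [([0.437, 0.1555, 0.0601], 0.9)]
```

View pics/w3.png

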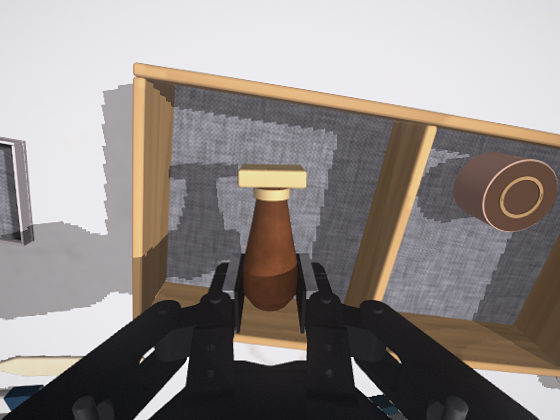

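The wrist view shows the stamp held level between the pads at (270,285), foot at (272,178), so it hasn't swung down. I'll raise it to meet step 1, come back low over the compartment, then ease the grip step by step so it can pivot foot-down.

>>> {"fn": "servo_tool", "kwargs": {
  "delta_pos": [
    [0,0,0.04],
    [0,0,0.04],
    [0,0,0.04],
    [0,0,0.04],
    [0,0,0.04],
    [0,0,0.01],
    [0,0,0.005],
    [0,0,0.005]
  ],
  "turn": [0,0,0,0,0,0,0,0]
}}

```text
time_s: 6.03
tcp_pos: [0.4878, 0.1489, 0.0555]
tcp_rot: [[-0.999, 0.044, -0.006], [0.044, 0.999, -0.002], [0.006, -0.003, -1.0]]
force: [-0.7, -0.1, -0.8]
finger_gap: 0.0271
gripper_force: 20.4
```

>>> {"fn": "servo_tool", "kwargs": {
  "delta_pos": [
    [0,0,0],
    [0,0,0],
    [0,0,0]
  ],
  "turn": [0,0,0],
  "fingers": 0.29
}}

```text
time_s: 6.28
tcp_pos: [0.491, 0.1498, 0.0586]
tcp_rot: [[-0.999, 0.044, 0.001], [0.044, 0.999, 0.0], [-0.001, 0.001, -1.0]]
force: [0.2, -0.4, -0.7]
finger_gap: 0.0272
gripper_force: 20.4
```

>>> {"fn": "servo_tool", "kwargs": {
  "delta_pos": [
    [0,0,0],
    [0,0,0],
    [0,0,0]
  ],
  "turn": [0,0,0],
  "fingers": 0.305
}}

```text
time_s: 6.53
tcp_pos: [0.4906, 0.1497, 0.0583]
tcp_rot: [[-0.999, 0.044, 0.001], [0.044, 0.999, 0.0], [-0.001, 0.0, -1.0]]
force: [0.3, 0.1, -1.2]
finger_gap: 0.0269
gripper_force: 20.4
```

>>> {"fn": "servo_tool", "kwargs": {
  "delta_pos": [
    [0,0,0],
    [0,0,0],
    [0,0,0]
  ],
  "turn": [0,0,0],
  "fingers": 0.315
}}

```text
time_s: 6.78
tcp_pos: [0.4904, 0.1496, 0.0579]
tcp_rot: [[-0.999, 0.044, 0.0], [0.044, 0.999, 0.0], [-0.0, 0.0, -1.0]]
force: [-0.1, -0.3, -1.7]
finger_gap: 0.0271
gripper_force: 20.4
```

>>> {"fn": "servo_tool", "kwargs": {
  "delta_pos": [
    [0,0,0],
    [0,0,0],
    [0,0,0]
  ],
  "turn": [0,0,0],
  "fingers": 0.318
}}

```text
time_s: 7.03
tcp_pos: [0.4904, 0.1496, 0.0579]
tcp_rot: [[-0.999, 0.044, -0.0], [0.044, 0.999, -0.0], [0.0, -0.0, -1.0]]
force: [-0.4, -0.2, -0.3]
finger_gap: 0.0274
gripper_force: 14.8
```

```bash
python3 - <<'E'
from h import *
s=st(); im=snap('wrist'); 
det('wrist',['belly','stamp'])
E
```

```text
t 7.03 tcp [0.4904 0.1496 0.0579] yaw_y 87.5 F [-0.41 -0.16 -0.34] gap 0.0274 gf 14.84
wrist belly [([0.4894, 0.1496, 0.0669], 0.78)]
wrist stamp [([0.6109, -0.0292, -0.0002], 0.37)]
```

>>> {"fn": "servo_tool", "kwargs": {
  "delta_pos": [
    [0,0,0],
    [0,0,0],
    [0,0,0]
  ],
  "turn": [0,0,0],
  "fingers": 0.321
}}

```text
time_s: 7.43
tcp_pos: [0.4904, 0.1496, 0.0579]
tcp_rot: [[-0.999, 0.044, 0.0], [0.044, 0.999, 0.0], [-0.0, 0.0, -1.0]]
force: [0.1, -0.6, -1.5]
finger_gap: 0.0278
gripper_force: 9.8
```

```bash
python3 - <<'E'
from h import *
s=st(); im=snap('wrist','w4'); 
det('wrist',['belly','stamp'])
E
```

```text
t 7.43 tcp [0.4904 0.1496 0.0579] yaw_y 87.51 F [ 0.09 -0.57 -1.46] gap 0.0278 gf 9.85
wrist belly [([0.4878, 0.1512, 0.0666], 0.59)]
wrist stamp [([0.4381, 0.1535, 0.0666], 0.83)]
```

View pics/w4.png

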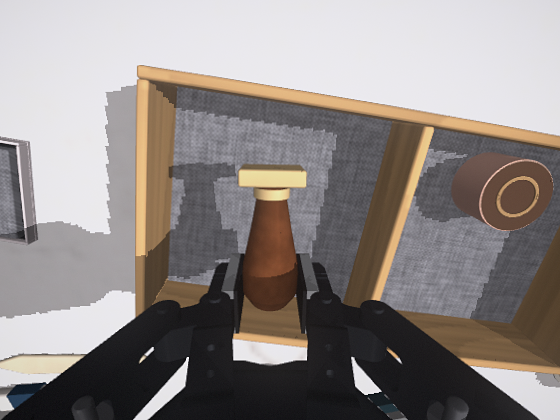

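The stamp is still level, with the grip at 9.8 N. Gap against force extrapolates to about 28.6 mm at zero force, so the pads do bear on the belly. I'll keep easing.

>>> {"fn": "servo_tool", "kwargs": {
  "delta_pos": [
    [0,0,0],
    [0,0,0],
    [0,0,0]
  ],
  "turn": [0,0,0],
  "fingers": 0.324
}}

```text
time_s: 7.83
tcp_pos: [0.4904, 0.1496, 0.0579]
tcp_rot: [[-0.999, 0.044, 0.0], [0.044, 0.999, 0.0], [-0.0, 0.0, -1.0]]
force: [-0.3, -0.5, -0.5]
finger_gap: 0.0278
gripper_force: 5.6
```

```bash
python3 - <<'E'
from h import *
s=st(); im=snap('wrist'); 
det('wrist',['belly','stamp'])
hsv=cv2.cvtColor(im['color'],cv2.COLOR_RGB2HSV)
m=(hsv[...,0]>18)&(hsv[...,0]<32)&(hsv[...,1]>70)&(hsv[...,2]>140); m[:, :232]=0;m[:,312:]=0;m[:120]=0
v,u=np.nonzero(m);print(len(u),u.min(),u.max(),v.min(),v.max())
E
```

```text
t 7.83 tcp [0.4904 0.1496 0.0579] yaw_y 87.51 F [-0.33 -0.47 -0.52] gap 0.0278 gf 5.64
wrist belly [([0.4866, 0.1524, 0.0667], 0.6)]
wrist stamp [([0.4354, 0.1512, 0.0624], 0.91)]
1200 239 305 168 199
```

>>> {"fn": "servo_tool", "kwargs": {
  "delta_pos": [
    [0,0,0],
    [0,0,0],
    [0,0,0]
  ],
  "turn": [0,0,0],
  "fingers": 0.326
}}

```text
time_s: 8.23
tcp_pos: [0.4904, 0.1496, 0.0579]
tcp_rot: [[-0.999, 0.044, 0.0], [0.044, 0.999, 0.0], [-0.0, 0.0, -1.0]]
force: [1.1, 0.5, -1.4]
finger_gap: 0.0279
gripper_force: 3.2
```

```bash
cat >> h.py <<'E'
def foot(im):
    hsv=cv2.cvtColor(im['color'],cv2.COLOR_RGB2HSV)
    m=(hsv[...,0]>18)&(hsv[...,0]<32)&(hsv[...,1]>70)&(hsv[...,2]>140); m[:, :232]=0;m[:,312:]=0;m[:120]=0
    v,u=np.nonzero(m);print('foot px',len(u),u.min(),u.max(),v.min(),v.max())
E
python3 - <<'E'
from h import *
s=st(); im=snap('wrist'); 
det('wrist',['belly','stamp']);foot(im)
E
```

```text
t 8.23 tcp [0.4904 0.1496 0.0579] yaw_y 87.5 F [ 1.14  0.47 -1.39] gap 0.0279 gf 3.25
wrist belly [([0.4936, 0.1508, 0.0626], 0.92)]
wrist stamp [([0.5031, 0.1497, 0.0168], 0.81)]
foot px 363 249 291 228 249
```

It has swung foot-down: the stamp origin is now at z ≈ 0.017 below the belly. I'll let it settle briefly and look again.

>>> {"fn": "servo_tool", "kwargs": {
  "delta_pos": [
    [0,0,0],
    [0,0,0],
    [0,0,0],
    [0,0,0]
  ],
  "turn": [0,0,0,0]
}}

```text
time_s: 8.72
tcp_pos: [0.4904, 0.1496, 0.0579]
tcp_rot: [[-0.999, 0.044, -0.0], [0.044, 0.999, -0.0], [0.0, -0.0, -1.0]]
force: [0.4, -0.6, -0.7]
finger_gap: 0.0281
gripper_force: 3.2
```

```bash
python3 - <<'E'
from h import *
s=st(); im=snap('wrist','w5'); 
det('wrist',['belly','stamp']);foot(im)
snap('scene');det('scene',['belly','stamp'])
snap('top');det('top',['belly','stamp'])
E
```

```text
t 8.72 tcp [0.4904 0.1496 0.0579] yaw_y 87.5 F [ 0.45 -0.59 -0.72] gap 0.0281 gf 3.24
wrist belly [([0.491, 0.1474, 0.0596], 0.74), ([0.6488, -0.085, -0.0], 0.51)]
wrist stamp [([0.5006, 0.1512, 0.0168], 0.69)]
foot px 264 249 290 230 248
scene belly [([0.4867, 0.1516, 0.0648], 0.53)]
scene stamp [([0.5019, 0.1453, 0.0084], 0.51)]
top belly [([0.4548, -0.2794, 0.0108], 0.73)]
top stamp []
```

View pics/w5.png

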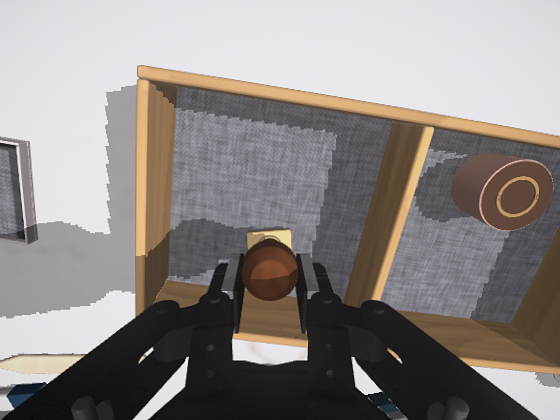

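```bash
python3 - <<'E'
from h import *
im=snap('wrist'); foot(im); st()
for z in (0.012,0.020,.024): print(z,onz(im,[[270,230],[249,231],[291,231]],z).round(4).tolist())
# belly as seen: dome circle silhouette centre
b=np.array([.4904,.1496,.0689])
for t in (-15,-10,-5,0,5,10,15):
    a=np.radians(t); ax=np.array([np.sin(a),0,-np.cos(a)]); ex=np.array([np.cos(a),0,np.sin(a)])
    p=proj(im,[b+44*1e-3*ax-ex*.011, b-21e-3*ax]); print(t,p.round(1).tolist())
E
```

```text
foot px 264 253 291 230 249
t 9.22 tcp [0.4904 0.1496 0.0579] yaw_y 87.5 F [-0.05  0.21 -1.66] gap 0.028 gf 3.24
0.012 [[0.4871, 0.15, 0.012], [0.4872, 0.1353, 0.012], [0.4885, 0.1646, 0.012]]
0.02 [[0.4837, 0.1501, 0.02], [0.4838, 0.1361, 0.02], [0.485, 0.1641, 0.02]]
0.024 [[0.482, 0.1502, 0.024], [0.4821, 0.1364, 0.024], [0.4833, 0.1638, 0.024]]
-15 [[268.2, 213.2], [270.2, 313.5]]
-10 [[268.4, 217.5], [270.0, 310.9]]
-5 [[268.7, 222.1], [269.8, 307.9]]
0 [[269.0, 226.9], [269.7, 304.6]]
5 [[269.2, 231.9], [269.5, 301.1]]
10 [[269.5, 237.2], [269.3, 297.4]]
15 [[269.7, 242.5], [269.1, 293.5]]
```

The stamp now hangs within a few degrees of vertical: dome at (270,270), foot edge at v≈230. I'll firm up the grip, lift and carry it to the ink pad.

>>> {"fn": "servo_tool", "kwargs": {
  "delta_pos": [
    [0,0,0],
    [0,0,0],
    [0,0,0],
    [0,0,0.02],
    [0,0,0.05],
    [0,0,0.08],
    [0,0,0.1],
    [0,0,0.1],
    [0,0,0.1]
  ],
  "turn": [0,0,0,0,0,0,0,0,0],
  "fingers": 0.2,
  "newtons": 25
}}

```text
time_s: 9.97
tcp_pos: [0.4909, 0.1499, 0.1334]
tcp_rot: [[-0.999, 0.043, 0.002], [0.043, 0.999, 0.001], [-0.002, 0.001, -1.0]]
force: [0.2, -0.1, -1.1]
finger_gap: 0.0263
gripper_force: 24.9
```

>>> {"fn": "servo_tool", "kwargs": {
  "delta_pos": [
    [-0.005,-0.03,0],
    [-0.014,-0.07,0],
    [-0.024,-0.12,0],
    [-0.034,-0.17,0],
    [-0.044,-0.22,0],
    [-0.053,-0.26,0],
    [-0.059,-0.28,0],
    [-0.06,-0.29,0],
    [-0.06,-0.29,0],
    [-0.06,-0.29,0]
  ],
  "turn": [0,0,0,0,0,0,0,0,0,0]
}}

```text
time_s: 10.8
tcp_pos: [0.4452, -0.0667, 0.1321]
tcp_rot: [[-0.999, 0.043, -0.001], [0.043, 0.999, 0.001], [0.001, 0.001, -1.0]]
force: [-0.4, -0.2, -0.9]
finger_gap: 0.0269
gripper_force: 24.9
```

```bash
python3 - <<'E'
from h import *
import pickle
s=st(); im=snap('wrist','w6'); pickle.dump(im,open('w6.pkl','wb'))
det('wrist',['belly','stamp','ink_pad','jig','corner','mark','cover']);foot(im)
snap('scene');det('scene',['ink_pad','corner','mark','jig'])
snap('top');det('top',['ink_pad','corner','mark','jig'])
E
```

```text
t 10.8 tcp [ 0.4452 -0.0667  0.1321] yaw_y 87.55 F [-0.43 -0.2  -0.93] gap 0.0269 gf 24.89
wrist belly [([0.4444, -0.0663, 0.1385], 0.81)]
wrist stamp [([0.4552, -0.0685, 0.0868], 0.79)]
wrist ink_pad [([0.4448, -0.0632, -0.0024], 0.74)]
wrist jig []
wrist corner [([0.4168, -0.2957, 0.0129], 0.19)]
wrist mark []
wrist cover [([0.4529, -0.2712, 0.0056], 0.61), ([0.6095, -0.0278, 0.0017], 0.36)]
foot px 233 253 290 231 247
scene ink_pad [([0.443, -0.0629, -0.0029], 0.93)]
scene corner [([0.4056, -0.3131, 0.0203], 0.57)]
scene mark [([0.4162, -0.291, 0.014], 0.77), ([0.4404, -0.0652, 0.1386], 0.72)]
scene jig [([0.4478, -0.2813, -0.0035], 0.61)]
top ink_pad [([0.4495, -0.0676, -0.0037], 0.43)]
top corner [([0.4051, -0.3062, 0.0181], 0.96)]
top mark [([0.4135, -0.2998, 0.0134], 0.91)]
top jig [([0.4503, -0.278, 0.0029], 0.92), ([0.6557, 0.0058, -0.0023], 0.39)]
```

View pics/w6.png

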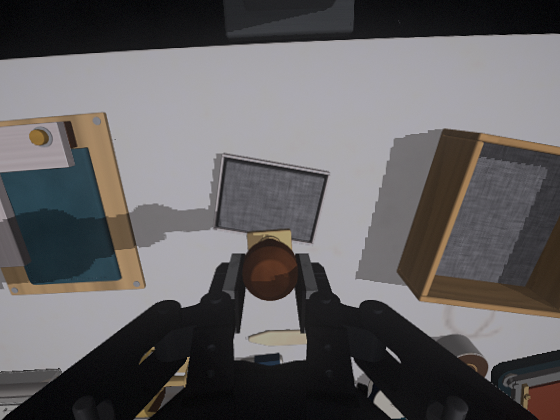

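The stamp hangs above the grey felt (felt corners (222,157)–(320,240)); the jig is at the left of the frame. I'll lower it.

>>> {"fn": "servo_tool", "kwargs": {
  "delta_pos": [
    [0,0,-0.03],
    [0,0,-0.06],
    [0,0,-0.085],
    [0,0,-0.095],
    [0,0,-0.098],
    [0,0,-0.1],
    [0,0,-0.102],
    [0,0,-0.104],
    [0,0,-0.106],
    [0,0,-0.106]
  ],
  "turn": [0,0,0,0,0,0,0,0,0,0]
}}

```text
time_s: 12.53
tcp_pos: [0.4535, -0.0685, 0.0589]
tcp_rot: [[-0.999, 0.043, 0.016], [0.043, 0.999, -0.0], [-0.016, 0.0, -1.0]]
force: [0.5, 1.2, 19.9]
finger_gap: 0.0268
gripper_force: 27.2
```

```bash
python3 - <<'E'
from h import *
s=st(); im=snap('wrist'); 
det('wrist',['belly','stamp']);foot(im)
E
```

```text
t 12.53 tcp [ 0.4535 -0.0685  0.0589] yaw_y 87.52 F [ 0.5   1.16 19.85] gap 0.0268 gf 27.23
wrist belly [([0.4533, -0.068, 0.0659], 0.74), ([0.4464, -0.0655, -0.0007], 0.24)]
wrist stamp [([0.4532, -0.067, 0.0143], 0.58)]
foot px 386 248 292 218 247
```

>>> {"fn": "servo_tool", "kwargs": {
  "delta_pos": [
    [0.003,0,0.002],
    [0.006,0,0.004],
    [0.009,0,0.006],
    [0.01,0,0.007],
    [0.01,0,0.007]
  ],
  "turn": [0,0,0,0,0]
}}

```text
time_s: 13.1
tcp_pos: [0.4538, -0.0681, 0.0591]
tcp_rot: [[-0.999, 0.044, 0.002], [0.044, 0.999, -0.0], [-0.002, -0.0, -1.0]]
force: [1.3, -0.7, 4.6]
finger_gap: 0.0266
gripper_force: 25.9
```

```bash
python3 - <<'E'
from h import *
s=st(); im=snap('wrist'); 
det('wrist',['belly','stamp']);foot(im)
E
```

```text
t 13.1 tcp [ 0.4538 -0.0681  0.0591] yaw_y 87.5 F [ 1.3  -0.66  4.55] gap 0.0266 gf 25.9
wrist belly [([0.4522, -0.0693, 0.0639], 0.57)]
wrist stamp [([0.4539, -0.066, 0.0137], 0.71), ([0.4467, -0.0673, 0.0002], 0.44)]
foot px 399 248 292 220 248
```

>>> {"fn": "servo_tool", "kwargs": {
  "delta_pos": [
    [0,0,0.001],
    [0,0,0.001],
    [0,0,0.001],
    [0,0,0.001]
  ],
  "turn": [0,0,0,0],
  "fingers": 0.326
}}

```text
time_s: 13.58
tcp_pos: [0.4525, -0.0679, 0.0591]
tcp_rot: [[-0.999, 0.044, -0.001], [0.044, 0.999, -0.0], [0.001, -0.0, -1.0]]
force: [-0.5, -0.3, 1.3]
finger_gap: 0.028
gripper_force: 3.4
```

>>> {"fn": "servo_tool", "kwargs": {
  "delta_pos": [
    [0,0,0],
    [0,0,0],
    [0,0,0],
    [0,0,0],
    [0,0,0],
    [0,0,0]
  ],
  "turn": [0,0,0,0,0,0],
  "fingers": 0.5
}}

```text
time_s: 14.08
tcp_pos: [0.4527, -0.0678, 0.0593]
tcp_rot: [[-0.999, 0.043, -0.0], [0.043, 0.999, 0.0], [0.0, 0.0, -1.0]]
force: [-0.2, -0.4, 0.7]
finger_gap: 0.0426
gripper_force: 0.0
```

```bash
python3 - <<'E'
from h import *
s=st(); im=snap('wrist','w7'); 
det('wrist',['belly','stamp','ink_pad']);foot(im)
snap('scene','s7');det('scene',['belly','stamp'])
snap('top','t7');det('top',['belly','stamp'])
E
```

```text
t 14.08 tcp [ 0.4527 -0.0678  0.0593] yaw_y 87.51 F [-0.25 -0.45  0.74] gap 0.0426 gf 0.0
wrist belly [([0.4575, -0.0672, 0.0631], 0.77)]
wrist stamp [([0.4547, -0.0664, 0.0132], 0.9)]
wrist ink_pad [([0.4481, -0.0686, -0.0032], 0.87)]
foot px 424 247 292 222 250
scene belly [([0.4498, -0.0659, 0.0684], 0.62)]
scene stamp [([0.4519, -0.0697, 0.0104], 0.74)]
top belly []
top stamp []
```

View pics/w7.png

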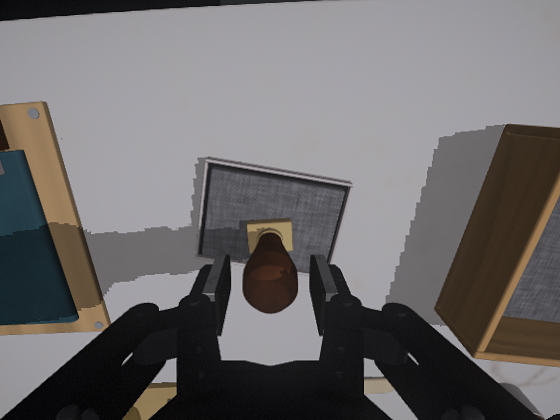

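The wrist view shows the stamp standing on the felt, dome at (270,285) and foot at (270,235), with both pads clear of it. Before taking it up again I'll use the empty hand to measure the jig's corner from two wrist positions.

>>> {"fn": "servo_tool", "kwargs": {
  "delta_pos": [
    [0,0,0.05],
    [0,0,0.1],
    [0,0,0.15],
    [0.02,-0.05,0.21],
    [0.02,-0.1,0.21],
    [0.02,-0.15,0.21],
    [0.02,-0.2,0.21],
    [0.02,-0.25,0.21],
    [0.02,-0.3,0.21],
    [0.02,-0.35,0.21]
  ],
  "turn": [0,0,0,0,0,0,0,0,0,0]
}}

```text
time_s: 15.42
tcp_pos: [0.4676, -0.3321, 0.2169]
tcp_rot: [[-0.999, 0.043, 0.0], [0.043, 0.999, 0.0], [-0.0, 0.0, -1.0]]
force: [0.7, 0.3, 0.4]
finger_gap: 0.0429
gripper_force: 0.0
```

>>> {"fn": "servo_tool", "kwargs": {
  "delta_pos": [
    [0,-0.02,0],
    [0,-0.02,0],
    [0,-0.02,0],
    [0,-0.02,0]
  ],
  "turn": [0,0,0,0]
}}

```text
time_s: 15.75
tcp_pos: [0.4685, -0.3436, 0.2165]
tcp_rot: [[-0.999, 0.042, -0.0], [0.042, 0.999, 0.002], [0.0, 0.002, -1.0]]
force: [0.4, 0.9, -0.2]
finger_gap: 0.043
gripper_force: 0.0
```

```bash
python3 - <<'E'
from h import *
import pickle
s=st(); im=snap('wrist','j1'); pickle.dump(im,open('j1.pkl','wb'))
T=np.array(im['world_to_cam']);print('cam',-T[:3,:3].T@T[:3,3])
det('wrist',['corner','mark','jig','cover','stamp'])
print(proj(im,[[.405,-.307,.026],[.415,-.295,.014],[.455,-.276,.014],[.5,-.307,.026],[.405,-.235,.026]]).round(1).tolist())
snap('scene');det('scene',['belly','stamp'])
snap('top');det('top',['belly','stamp'])
hsv=cv2.cvtColor(im['color'],cv2.COLOR_RGB2HSV)
m=((hsv[...,0]>85)&(hsv[...,0]<110)&(hsv[...,1]>110)).astype(np.uint8)
n,l,stt,c=cv2.connectedComponentsWithStats(m)
for i in np.argsort(-stt[1:,4])[:4]+1: print(stt[i],c[i])
E
```

```text
t 15.75 tcp [ 0.4685 -0.3436  0.2165] yaw_y 87.61 F [ 0.4   0.88 -0.23] gap 0.043 gf 0.0
cam [ 0.38436043 -0.34047536  0.36035496]
wrist corner [([0.4071, -0.3106, 0.0195], 0.7)]
wrist mark [([0.4164, -0.2955, 0.0124], 0.83)]
wrist jig []
wrist cover [([0.4545, -0.2712, 0.004], 0.57)]
wrist stamp [([0.4542, -0.0678, 0.0153], 0.62)]
[[300.4, 126.1], [309.9, 134.1], [325.9, 168.0], [301.0, 208.2], [366.1, 123.5]]
scene belly [([0.4498, -0.0667, 0.0668], 0.47)]
scene stamp [([0.4535, -0.0694, 0.0105], 0.51)]
top belly [([0.4529, -0.0668, 0.0653], 0.52)]
top stamp [([0.4536, -0.0644, 0.0163], 0.68)]
[ 458  337  102   83 4688] [520.63929181 371.26855802]
[ 122  358   55   62 1249] [154.09447558 395.01361089]
[ 363  358   42   49 1025] [378.76292683 385.46634146]
[  8 370  32  28 358] [ 25.30726257 385.57821229]
```

```bash
python3 - <<'E'
from h import *
import pickle
im=pickle.load(open('j1.pkl','rb')); I=im['color']; hsv=cv2.cvtColor(I,cv2.COLOR_RGB2HSV)
print('col 330'); print([ (r,I[r,330].tolist(),hsv[r,330,0]) for r in range(96,170,4)])
print('row 165'); print([ (c,I[165,c].tolist(),hsv[165,c,0]) for c in range(270,370,5)])
E
```

```text
col 330
[(96, [165, 161, 166], np.uint8(144)), (100, [166, 160, 165], np.uint8(155)), (104, [164, 158, 163], np.uint8(155)), (108, [166, 164, 168], np.uint8(135)), (112, [165, 162, 166], np.uint8(143)), (116, [165, 159, 164], np.uint8(155)), (120, [168, 166, 171], np.uint8(132)), (124, [50, 70, 81], np.uint8(101)), (128, [49, 68, 79], np.uint8(101)), (132, [50, 72, 82], np.uint8(99)), (136, [49, 71, 81], np.uint8(99)), (140, [50, 72, 82], np.uint8(99)), (144, [48, 70, 82], np.uint8(101)), (148, [48, 72, 82], np.uint8(99)), (152, [48, 72, 82], np.uint8(99)), (156, [47, 69, 81], np.uint8(101)), (160, [49, 70, 80], np.uint8(100)), (164, [47, 68, 78], np.uint8(100)), (168, [46, 67, 78], np.uint8(100))]
row 165
[(270, [165, 158, 162], np.uint8(163)), (275, [164, 156, 160], np.uint8(165)), (280, [161, 152, 156], np.uint8(167)), (285, [167, 159, 164], np.uint8(161)), (290, [167, 158, 162], np.uint8(167)), (295, [166, 162, 166], np.uint8(150)), (300, [54, 73, 82], np.uint8(100)), (305, [49, 70, 80], np.uint8(100)), (310, [49, 69, 81], np.uint8(101)), (315, [47, 70, 79], np.uint8(98)), (320, [48, 70, 80], np.uint8(99)), (325, [46, 68, 78], np.uint8(99)), (330, [48, 67, 78], np.uint8(101)), (335, [45, 67, 77], np.uint8(99)), (340, [45, 65, 76], np.uint8(101)), (345, [45, 67, 76], np.uint8(99)), (350, [45, 65, 76], np.uint8(101)), (355, [48, 69, 78], np.uint8(99)), (360, [47, 66, 77], np.uint8(101)), (365, [48, 69, 80], np.uint8(100))]
```

```bash
cat > corner.py <<'E'
from h import *
def cross(p):  # subpixel position where profile falls through mid
    m=(p[:5].mean()+p[-5:].mean())/2
    i=np.nonzero((p[:-1]>=m)&(p[1:]<m))[0]
    return i[0]+(p[i[0]]-m)/(p[i[0]]-p[i[0]+1]) if len(i) else np.nan
def corner(im,zn=.026,zr=.026):
    R=im['color'][...,0].astype(float)
    c0=proj(im,[[.407,-.309,.026]])[0]; u0,v0=int(c0[0]),int(c0[1])
    near=np.array([(u,v0-14+cross(R[v0-14:v0+16,u])) for u in range(u0+12,u0+50)])
    right=np.array([(u0-14+cross(R[v,u0-14:u0+16]),v) for v in range(v0+10,v0+70)])
    out=[]
    for q,z in ((near,zn),(right,zr)):
        q=q[~np.isnan(q[:,1]) & ~np.isnan(q[:,0])]; P=onz(im,q,z)[:,:2].astype(np.float32)
        vx,vy,x,y=cv2.fitLine(P,cv2.DIST_HUBER,0,1e-4,1e-4).ravel()
        r=np.abs((P-[x,y])@[-vy,vx]); out.append((np.array([x,y]),np.array([vx,vy])*(1 if vx+vy>0 else -1),np.median(r)))
    (a,d,ra),(b,e,rb)=out
    s=np.linalg.solve(np.c_[d,-e],b-a); 
    print('corner',(a+s[0]*d).round(4),'leg y yaw',np.degrees(np.arctan2(d[1],d[0])).round(2),'leg x yaw',np.degrees(np.arctan2(e[1],e[0])).round(2),'res',ra,rb)
E
python3 - <<'E'
from corner import *
import pickle
corner(pickle.load(open('j1.pkl','rb')))
E
```

```text
corner [ 0.4028 -0.31  ] leg y yaw 91.76 leg x yaw 1.47 res 0.00012420198 9.464877e-05
```

>>> {"fn": "servo_tool", "kwargs": {
  "delta_pos": [
    [-0.03,-0.03,-0.06],
    [-0.03,-0.03,-0.09],
    [-0.03,-0.03,-0.09],
    [-0.03,-0.03,-0.09],
    [-0.03,-0.03,-0.09]
  ],
  "turn": [0,0,0,0,0]
}}

```text
time_s: 16.77
tcp_pos: [0.4471, -0.3678, 0.1509]
tcp_rot: [[-0.999, 0.042, 0.002], [0.042, 0.999, -0.001], [-0.002, -0.001, -1.0]]
force: [0.7, 0.2, 0.2]
finger_gap: 0.0425
gripper_force: 0.0
```

```bash
python3 - <<'E'
from corner import *
import pickle
st()
im=snap('wrist','j2'); pickle.dump(im,open('j2.pkl','wb'))
T=np.array(im['world_to_cam']);print('cam',-T[:3,:3].T@T[:3,3])
det('wrist',['corner','mark'])
corner(im)
for z in (.020,.032): corner(im,z,z); corner(pickle.load(open('j1.pkl','rb')),z,z)
E
```

```text
t 16.77 tcp [ 0.4471 -0.3678  0.1509] yaw_y 87.57 F [0.69 0.21 0.24] gap 0.0425 gf 0.0
cam [ 0.36261811 -0.36418197  0.29449167]
wrist corner [([0.4076, -0.3085, 0.0231], 0.64)]
wrist mark [([0.4174, -0.2952, 0.0092], 0.65)]
corner [ 0.4029 -0.3101] leg y yaw 91.46 leg x yaw 1.53 res 5.381678e-05 4.800726e-06
corner [ 0.4038 -0.3089] leg y yaw 91.46 leg x yaw 1.53 res 5.5007855e-05 4.9212085e-06
corner [ 0.4032 -0.3095] leg y yaw 91.76 leg x yaw 1.47 res 0.00012644354 9.6370015e-05
corner [ 0.402  -0.3113] leg y yaw 91.46 leg x yaw 1.53 res 5.264493e-05 4.6836312e-06
corner [ 0.4025 -0.3106] leg y yaw 91.76 leg x yaw 1.47 res 0.00012207514 9.296356e-05
```

Both views agree: corner (0.403, −0.310) at the z = 26 mm edge, jig yaw about +1.5°, so the mark is at about (0.4134, −0.2947). Back to the stamp now.

>>> {"fn": "servo_tool", "kwargs": {
  "delta_pos": [
    [0,0.03,0.04],
    [0,0.08,0.065],
    [0.007,0.13,0.065],
    [0.007,0.18,0.065],
    [0.007,0.23,0.065],
    [0.007,0.28,0.065],
    [0.007,0.33,0.065],
    [0.007,0.37,0.065],
    [0.007,0.395,0.065],
    [0.007,0.4,0.065]
  ],
  "turn": [0,0,0,0,0,0,0,0,0,0],
  "fingers": 0.7
}}

```text
time_s: 17.75
tcp_pos: [0.4519, -0.0623, 0.1996]
tcp_rot: [[-0.999, 0.035, 0.003], [0.035, 0.999, 0.003], [-0.003, 0.003, -1.0]]
force: [-0.1, 0.8, 0.2]
finger_gap: 0.0598
gripper_force: 0.0
```

>>> {"fn": "servo_tool", "kwargs": {
  "delta_pos": [
    [0,0,0],
    [0,0,0],
    [0,0,0]
  ],
  "turn": [0,0,0]
}}

```text
time_s: 18.0
tcp_pos: [0.451, -0.07, 0.1988]
tcp_rot: [[-0.999, 0.047, 0.001], [0.047, 0.999, -0.001], [-0.001, -0.001, -1.0]]
force: [-0.2, -0.6, 0.9]
finger_gap: 0.0597
gripper_force: 0.0
```

```bash
python3 - <<'E'
from h import *
import pickle
st(); im=snap('wrist','k1'); pickle.dump(im,open('k1.pkl','wb'))
det('wrist',['belly','stamp','ink_pad'])
hsv=cv2.cvtColor(im['color'],cv2.COLOR_RGB2HSV)
p=proj(im,[[.4535,-.0675,.021]])[0].astype(int);print(p)
m=(hsv[...,0]>15)&(hsv[...,0]<34)&(hsv[...,1]>60)&(hsv[...,2]>120)
mm=np.zeros_like(m); mm[p[1]-30:p[1]+30,p[0]-35:p[0]+35]=m[p[1]-30:p[1]+30,p[0]-35:p[0]+35]
v,u=np.nonzero(mm);print(len(u),u.min(),u.max(),v.min(),v.max())
E=[]
for c in range(u.min()+3,u.max()-2): E.append((c,v[u==c].min()))
P=onz(im,E,.021)[:,:2].astype(np.float32); L=cv2.fitLine(P,cv2.DIST_HUBER,0,1e-4,1e-4).ravel()
print('near edge yaw',np.degrees(np.arctan2(L[1],L[0])),L[2:],'y ends',onz(im,[[u.min(),v.min()],[u.max(),v.min()]],.021))
# handle/dome centroid
w=(hsv[...,0]<12)&(hsv[...,1]>100); w2=np.zeros_like(w); w2[p[1]-60:p[1]+60,p[0]-40:p[0]+40]=w[p[1]-60:p[1]+60,p[0]-40:p[0]+40]
v,u=np.nonzero(w2);print('wood',len(u),u.min(),u.max(),v.min(),v.max(), onz(im,[[(u.min()+u.max())/2,v.max()]],.075))
E
```

```text
t 18.0 tcp [ 0.451  -0.07    0.1988] yaw_y 87.32 F [-0.21 -0.64  0.91] gap 0.0597 gf 0.0
wrist belly [([0.456, -0.0696, 0.0671], 0.74), ([0.4526, -0.0683, 0.0142], 0.5)]
wrist stamp [([0.4565, -0.067, 0.0159], 0.64)]
wrist ink_pad [([0.4456, -0.0669, -0.0035], 0.63)]
[272 188]
151 259 285 176 190
near edge yaw -88.50163 [ 0.44079766 -0.0682762 ] y ends [[ 0.43860549 -0.0814976   0.021     ]
 [ 0.43991907 -0.05269242  0.021     ]]
wood 500 263 286 186 214 [[ 0.46446265 -0.06612046  0.075     ]]
```

>>> {"fn": "servo_tool", "kwargs": {
  "delta_pos": [
    [0.002,0,-0.03],
    [0.002,0,-0.07],
    [0.002,0,-0.11],
    [0.002,0,-0.15],
    [0.002,0,-0.18],
    [0.002,0,-0.195],
    [0.002,0,-0.203],
    [0.002,0,-0.203],
    [0.002,0,-0.203],
    [0.002,0,-0.203]
  ],
  "turn": [0,0,0,0,0,0,0,0,0,0]
}}

```text
time_s: 19.03
tcp_pos: [0.4533, -0.0683, 0.047]
tcp_rot: [[-0.999, 0.044, 0.002], [0.044, 0.999, -0.0], [-0.002, -0.0, -1.0]]
force: [1.4, -0.7, -0.1]
finger_gap: 0.0597
gripper_force: 0.0
```

```bash
cat >> h.py <<'E'
def footedge(im,ztop,guess):
    # near (robot-side) edge of the brass foot top, subpixel, on plane ztop
    V=im['color'].max(2).astype(float); p=proj(im,[guess])[0]; u0,v0=int(p[0]),int(p[1])
    E=[]
    for u in range(u0-16,u0+17):
        q=V[v0-14:v0+8,u]; m=(q[:5].mean()+q.max())/2; i=np.nonzero((q[:-1]<m)&(q[1:]>=m))[0]
        if len(i): E.append((u,v0-14+i[0]+(m-q[i[0]])/(q[i[0]+1]-q[i[0]])))
    P=onz(im,E,ztop)[:,:2].astype(np.float32); L=cv2.fitLine(P,cv2.DIST_HUBER,0,1e-4,1e-4).ravel()
    print('edge yaw',np.degrees(np.arctan2(L[1],L[0])).round(2)%180,'mid',L[2:].round(4),'n',len(E),'res',np.median(np.abs((P-L[2:])@[-L[1],L[0]])))
E
python3 - <<'E'
from h import *
import pickle
st(); im=snap('wrist','k2'); pickle.dump(im,open('k2.pkl','wb')); foot(im)
det('wrist',['belly','stamp'])
footedge(im,.021,[.442,-.068,.021])
E
```

```text
t 19.03 tcp [ 0.4533 -0.0683  0.047 ] yaw_y 87.48 F [ 1.45 -0.68 -0.11] gap 0.0597 gf 0.0
foot px 434 247 294 228 257
wrist belly []
wrist stamp [([0.4546, -0.067, 0.013], 0.74)]
edge yaw 91.24 mid [ 0.4405 -0.0701] n 33 res 3.4602555e-05
```

The foot's edge reads 91.2° against the jig's 91.5°, so no turn is needed. Gripping firmly and lifting.

>>> {"fn": "servo_tool", "kwargs": {
  "delta_pos": [
    [0,0,0],
    [0,0,0],
    [0,0,0],
    [0,0,0],
    [0,0,0],
    [0,0,0],
    [0,0,0],
    [0,0,0]
  ],
  "turn": [0,0,0,0,0,0,0,0],
  "fingers": 0.2,
  "newtons": 70
}}

```text
time_s: 19.85
tcp_pos: [0.4526, -0.0679, 0.0465]
tcp_rot: [[-0.999, 0.044, 0.001], [0.044, 0.999, 0.0], [-0.001, 0.0, -1.0]]
force: [-0.6, -0.1, 5.3]
finger_gap: 0.0257
gripper_force: 68.6
```

>>> {"fn": "servo_tool", "kwargs": {
  "delta_pos": [
    [0,0,0.02],
    [0,0,0.05],
    [0,0,0.07],
    [0,0,0.08],
    [0,0,0.08],
    [0,0,0.08]
  ],
  "turn": [0,0,0,0,0,0]
}}

```text
time_s: 20.35
tcp_pos: [0.4518, -0.0677, 0.1054]
tcp_rot: [[-0.999, 0.043, -0.0], [0.043, 0.999, 0.0], [0.0, 0.0, -1.0]]
force: [0.2, 0.8, -1.9]
finger_gap: 0.0258
gripper_force: 69.0
```

```bash
python3 - <<'E'
from h import *
import pickle
st(); im=snap('wrist','k3'); pickle.dump(im,open('k3.pkl','wb')); foot(im)
det('wrist',['belly','stamp'])
s=ctrl.get_state(); t=np.array(s['tcp_pos'])
z=t[2]-.047+.021
footedge(im,z,[t[0]-.012,t[1],z])
E
```

```text
t 20.35 tcp [ 0.4518 -0.0677  0.1054] yaw_y 87.51 F [ 0.16  0.79 -1.9 ] gap 0.0258 gf 69.02
foot px 478 246 293 230 259
wrist belly [([0.4538, -0.0684, 0.1243], 0.63)]
wrist stamp [([0.4537, -0.0692, 0.0738], 0.6)]
edge yaw 91.62 mid [ 0.4404 -0.0683] n 33 res 3.1192176e-05
```

>>> {"fn": "servo_tool", "kwargs": {
  "delta_pos": [
    [-0.005,-0.03,0],
    [-0.012,-0.08,0],
    [-0.02,-0.13,0],
    [-0.027,-0.18,0],
    [-0.034,-0.23,0],
    [-0.04,-0.27,0],
    [-0.042,-0.287,0],
    [-0.042,-0.294,0],
    [-0.042,-0.295,0],
    [-0.042,-0.295,0]
  ],
  "turn": [0,0,0,0,0,0,0,0,0,0]
}}

```text
time_s: 21.33
tcp_pos: [0.4207, -0.2876, 0.1051]
tcp_rot: [[-0.999, 0.042, -0.001], [0.042, 0.999, 0.002], [0.001, 0.002, -1.0]]
force: [0.2, 0.0, -1.0]
finger_gap: 0.026
gripper_force: 69.1
```

>>> {"fn": "servo_tool", "kwargs": {
  "delta_pos": [
    [0,0,0],
    [0,0,-0.01],
    [0,0,-0.02],
    [0,0,-0.03],
    [0,0,-0.035],
    [0,0,-0.04],
    [0,0,-0.04],
    [0,0,-0.04],
    [0,0,-0.04]
  ],
  "turn": [0,0,0,0,0,0,0,0,0]
}}

```text
time_s: 22.08
tcp_pos: [0.4208, -0.2893, 0.0761]
tcp_rot: [[-0.999, 0.044, 0.0], [0.044, 0.999, -0.0], [-0.0, -0.0, -1.0]]
force: [0.2, -1.1, -0.1]
finger_gap: 0.0259
gripper_force: 69.1
```

```bash
python3 - <<'E'
from h import *
import pickle
s=st(); im=snap('wrist','k4'); pickle.dump(im,open('k4.pkl','wb')); foot(im)
det('wrist',['belly','stamp','mark','corner'])
t=np.array(s['tcp_pos']); z=t[2]-.0335+.008
footedge(im,z,[t[0]-.012,t[1],z])
hsv=cv2.cvtColor(im['color'],cv2.COLOR_RGB2HSV)
V=im['color'][...,0].astype(float); r=240
print('row R',[int(x) for x in V[238,225:315:2]]); print('col R',[int(x) for x in V[205:262:2,270]])
E
```

```text
t 22.08 tcp [ 0.4208 -0.2893  0.0761] yaw_y 87.5 F [ 0.19 -1.14 -0.09] gap 0.0259 gf 69.06
foot px 463 246 293 230 259
wrist belly [([0.4232, -0.2895, 0.0924], 0.97)]
wrist stamp [([0.4214, -0.2896, 0.0425], 0.69)]
wrist mark [([0.4168, -0.2986, 0.0114], 0.92)]
wrist corner [([0.4027, -0.3115, 0.0217], 0.91), ([0.6598, 0.0059, 0.0024], 0.45)]
edge yaw 91.58 mid [ 0.4088 -0.2904] n 33 res 3.757063e-05
row R [102, 103, 106, 102, 101, 106, 103, 102, 90, 41, 51, 131, 128, 127, 129, 128, 104, 107, 79, 67, 66, 116, 140, 140, 116, 85, 96, 134, 160, 159, 159, 158, 158, 160, 97, 42, 43, 45, 43, 43, 43, 43, 43, 42, 42]
col R [161, 112, 47, 48, 48, 50, 50, 48, 47, 46, 48, 70, 74, 158, 160, 124, 72, 118, 33, 30, 32, 33, 29, 28, 30, 34, 34, 28, 42]
```

The foot is square to the jig (91.6° against 91.5°), about 6 mm clear of both legs and 4 cm up. I'll lower it to hover a few mm above the cover.

>>> {"fn": "servo_tool", "kwargs": {
  "delta_pos": [
    [0,0,-0.006],
    [0,0,-0.012],
    [0,0,-0.018],
    [0,0,-0.024],
    [0,0,-0.028],
    [0,0,-0.03],
    [0,0,-0.03],
    [0,0,-0.03]
  ],
  "turn": [0,0,0,0,0,0,0,0]
}}

```text
time_s: 23.0
tcp_pos: [0.4206, -0.2892, 0.0533]
tcp_rot: [[-0.999, 0.044, -0.0], [0.044, 0.999, 0.0], [0.0, 0.0, -1.0]]
force: [0.9, 0.9, -1.0]
finger_gap: 0.0258
gripper_force: 69.1
```

>>> {"fn": "servo_tool", "kwargs": {
  "delta_pos": [
    [-0.002,-0.002,0],
    [-0.004,-0.004,0],
    [-0.006,-0.006,0],
    [-0.006,-0.006,0],
    [-0.006,-0.006,0]
  ],
  "turn": [0,0,0,0,0]
}}

```text
time_s: 23.42
tcp_pos: [0.416, -0.2939, 0.0535]
tcp_rot: [[-0.999, 0.044, 0.0], [0.044, 0.999, -0.0], [-0.0, -0.0, -1.0]]
force: [-0.1, -0.2, -1.1]
finger_gap: 0.0258
gripper_force: 69.1
```

```bash
cat > gap.py <<'E'
from h import *
# predicted pixel of leg edges vs foot edges
def gaps(im,t):
    C=np.array([.4028,-.3100]); a=np.radians(1.5); ex=np.array([np.cos(a),np.sin(a)]); ey=np.array([-ex[1],ex[0]])
    z=t[2]-.0335+.008
    footedge(im,z,[t[0]-.012,t[1],z])
    V=im['color'].max(2).astype(float)
    p=proj(im,[[t[0]-.006,t[1],z]])[0]; r=int(p[1])
    row=V[r-4:r-1].mean(0); u0=int(p[0])
    print('row',r-3,'u',u0-34,[int(x) for x in row[u0-34:u0-10]])
    print('leg px',proj(im,[np.r_[C+ey*.0+ex*.005,.026]]).round(1),'foot right px',proj(im,[[t[0]-.006,t[1]-.015,z]]).round(1))
E
python3 - <<'E'
from gap import *
import pickle
s=st(); im=snap('wrist','k5'); pickle.dump(im,open('k5.pkl','wb')); t=np.array(s['tcp_pos'])
gaps(im,t); det('wrist',['stamp','mark','cover'])
E
```

```text
t 23.42 tcp [ 0.416  -0.2939  0.0535] yaw_y 87.46 F [-0.1  -0.18 -1.13] gap 0.0258 gf 69.06
edge yaw 93.46 mid [ 0.3999 -0.2947] n 33 res 0.0001957856
row 235 u 235 [163, 163, 163, 163, 162, 160, 160, 158, 101, 53, 88, 154, 165, 163, 163, 162, 162, 163, 155, 151, 152, 151, 161, 162]
leg px [[244.  235.3]] foot right px [[245.4 239.8]]
wrist stamp [([0.4157, -0.2971, 0.022], 0.69)]
wrist mark [([0.4152, -0.2933, 0.0124], 0.6)]
wrist cover [([0.6127, -0.0309, 0.0013], 0.19)]
```

>>> {"fn": "servo_tool", "kwargs": {
  "delta_pos": [
    [-0.001,-0.001,0],
    [-0.002,-0.002,0],
    [-0.003,-0.003,0],
    [-0.003,-0.003,0],
    [-0.003,-0.003,0],
    [-0.003,-0.003,0]
  ],
  "turn": [0,0,0,0,0,0]
}}

```text
time_s: 24.12
tcp_pos: [0.4143, -0.295, 0.0534]
tcp_rot: [[-0.999, 0.043, 0.0], [0.043, 0.999, 0.001], [-0.0, 0.001, -1.0]]
force: [1.2, 3.1, -0.3]
finger_gap: 0.0257
gripper_force: 69.1
```

>>> {"fn": "servo_tool", "kwargs": {
  "delta_pos": [
    [-0.001,0,0],
    [-0.002,0,0],
    [-0.002,0,0],
    [-0.002,0,0]
  ],
  "turn": [0,0,0,0]
}}

```text
time_s: 24.45
tcp_pos: [0.4134, -0.2951, 0.0535]
tcp_rot: [[-0.999, 0.043, 0.002], [0.043, 0.999, 0.001], [-0.001, 0.001, -1.0]]
force: [2.9, 3.1, -1.0]
finger_gap: 0.0261
gripper_force: 69.1
```

```bash
python3 - <<'E'
from gap import *
import pickle
s=st(); im=snap('wrist','k6'); pickle.dump(im,open('k6.pkl','wb')); t=np.array(s['tcp_pos'])
gaps(im,t); V=im['color'].max(2).astype(int)
for c in (258,264,278,286): print(c,'rows 215..245',V[215:246,c].tolist())
E
```

```text
t 24.45 tcp [ 0.4134 -0.2951  0.0535] yaw_y 87.55 F [ 2.88  3.13 -1.01] gap 0.0261 gf 69.11
edge yaw 93.18 mid [ 0.4    -0.2936] n 33 res 0.00029573558
row 235 u 235 [157, 159, 163, 163, 163, 163, 161, 161, 163, 131, 79, 134, 161, 164, 163, 163, 164, 163, 164, 164, 164, 164, 164, 164]
leg px [[246.1 238.8]] foot right px [[245.5 239.7]]
258 rows 215..245 [164, 166, 164, 165, 164, 164, 165, 163, 163, 161, 161, 164, 164, 165, 166, 159, 107, 107, 148, 163, 164, 167, 131, 107, 109, 110, 113, 106, 92, 77, 75]
264 rows 215..245 [164, 164, 165, 165, 165, 165, 164, 162, 159, 160, 162, 164, 165, 164, 169, 128, 79, 128, 160, 165, 166, 132, 110, 90, 71, 74, 103, 86, 49, 32, 36]
278 rows 215..245 [164, 164, 165, 165, 164, 163, 162, 159, 160, 162, 162, 163, 164, 167, 139, 88, 123, 160, 164, 163, 163, 163, 166, 161, 127, 96, 106, 154, 130, 70, 34]
286 rows 215..245 [165, 164, 164, 165, 165, 164, 161, 159, 160, 161, 163, 164, 165, 165, 116, 87, 137, 162, 164, 164, 163, 163, 163, 163, 162, 163, 162, 163, 163, 163, 162]
```

Both legs are felt (about 3 N each), and the TCP matches the mark. Pressing straight down now, in stages.

>>> {"fn": "servo_tool", "kwargs": {
  "delta_pos": [
    [0,0,-0.002],
    [0,0,-0.004],
    [0,0,-0.006],
    [0,0,-0.008],
    [0,0,-0.009],
    [0,0,-0.009]
  ],
  "turn": [0,0,0,0,0,0]
}}

```text
time_s: 25.0
tcp_pos: [0.4141, -0.2952, 0.0478]
tcp_rot: [[-0.999, 0.043, 0.003], [0.043, 0.999, 0.001], [-0.003, 0.001, -1.0]]
force: [3.1, 5.6, 5.6]
finger_gap: 0.026
gripper_force: 69.7
```

>>> {"fn": "servo_tool", "kwargs": {
  "delta_pos": [
    [-0.001,0,-0.002],
    [-0.001,0,-0.004],
    [-0.002,0,-0.006],
    [-0.002,0,-0.006],
    [-0.002,0,-0.006],
    [-0.002,0,-0.006],
    [-0.002,0,-0.006]
  ],
  "turn": [0,0,0,0,0,0,0]
}}

```text
time_s: 25.58
tcp_pos: [0.415, -0.2953, 0.0476]
tcp_rot: [[-0.999, 0.042, 0.008], [0.042, 0.999, 0.002], [-0.008, 0.002, -1.0]]
force: [-1.7, 10.3, 31.3]
finger_gap: 0.026
gripper_force: 72.2
```

```bash
python3 - <<'E'
from gap import *
import pickle
s=st(); im=snap('wrist','k7'); t=np.array(s['tcp_pos'])
det('wrist',['stamp','belly','mark']); V=im['color'].max(2).astype(int)
for c in (258,278,286): print(c,'rows 215..245',V[215:246,c].tolist())
print('row235',V[235,235:259].tolist())
E
```

```text
t 25.58 tcp [ 0.415  -0.2953  0.0476] yaw_y 87.6 F [-1.75 10.26 31.31] gap 0.026 gf 72.18
wrist stamp [([0.4177, -0.2948, 0.0165], 0.72), ([0.4169, -0.2921, 0.0655], 0.7)]
wrist belly [([0.4174, -0.2961, 0.0626], 0.58)]
wrist mark [([0.4162, -0.298, 0.013], 0.56)]
258 rows 215..245 [160, 162, 162, 162, 163, 162, 162, 163, 162, 159, 159, 160, 161, 161, 163, 162, 168, 151, 157, 165, 129, 107, 109, 109, 110, 112, 97, 77, 69, 87, 100]
278 rows 215..245 [162, 163, 163, 164, 161, 163, 161, 161, 158, 158, 158, 160, 162, 161, 163, 159, 157, 161, 163, 162, 162, 163, 128, 98, 96, 150, 135, 73, 40, 34, 33]
286 rows 215..245 [161, 162, 163, 163, 163, 162, 161, 159, 157, 159, 160, 160, 162, 162, 165, 148, 154, 163, 162, 162, 161, 161, 161, 161, 162, 161, 161, 161, 160, 161, 161]
row235 [143, 147, 153, 154, 155, 154, 154, 154, 156, 141, 91, 123, 160, 166, 165, 165, 164, 163, 162, 162, 164, 138, 129, 129]
```

Pressed with 31 N, snug against the legs. I'll hold briefly, then lift straight off, ease away from the legs and go up.

>>> {"fn": "servo_tool", "kwargs": {
  "delta_pos": [
    [-0.002,0,0],
    [-0.002,0,0],
    [-0.002,0,0],
    [-0.002,0,0]
  ],
  "turn": [0,0,0,0]
}}

```text
time_s: 26.12
tcp_pos: [0.4147, -0.2953, 0.0476]
tcp_rot: [[-0.999, 0.042, 0.01], [0.042, 0.999, 0.001], [-0.01, 0.001, -1.0]]
force: [1.9, 10.0, 28.4]
finger_gap: 0.0263
gripper_force: 72.0
```

>>> {"fn": "servo_tool", "kwargs": {
  "delta_pos": [
    [0.001,0,0.008],
    [0.002,0.001,0.015],
    [0.004,0.003,0.018],
    [0.008,0.006,0.024],
    [0.008,0.006,0.034],
    [0.008,0.006,0.06],
    [0.008,0.006,0.09],
    [0.008,0.006,0.1],
    [0.008,0.006,0.1],
    [0.008,0.006,0.1]
  ],
  "turn": [0,0,0,0,0,0,0,0,0,0]
}}

```text
time_s: 26.95
tcp_pos: [0.4147, -0.2918, 0.117]
tcp_rot: [[-0.999, 0.044, -0.001], [0.044, 0.999, -0.0], [0.001, -0.0, -1.0]]
force: [-0.4, -0.1, -1.0]
finger_gap: 0.0263
gripper_force: 69.7
```

```bash
python3 - <<'E'
from gap import *
s=st(); im=snap('wrist','k8'); foot(im); t=np.array(s['tcp_pos']); z=t[2]-.0335+.008
footedge(im,z,[t[0]-.012,t[1],z])
det('wrist',['stamp','belly','cover'])
snap('top');det('top',['cover','organiser'])
snap('scene');det('scene',['cover'])
E
```

```text
t 26.95 tcp [ 0.4147 -0.2918  0.117 ] yaw_y 87.46 F [-0.4  -0.05 -1.02] gap 0.0263 gf 69.68
foot px 466 246 310 166 259
edge yaw 91.34 mid [ 0.4027 -0.2893] n 33 res 2.6092865e-05
wrist stamp [([0.4155, -0.2934, 0.0844], 0.82)]
wrist belly [([0.4159, -0.2936, 0.1362], 0.81)]
wrist cover [([0.4545, -0.2738, 0.0034], 0.78)]
top cover [([0.4573, -0.2798, 0.0124], 0.72)]
top organiser [([0.4826, 0.2207, 0.0009], 0.83)]
scene cover [([0.4582, -0.274, 0.0073], 0.62)]
```

The print is done and the cover hasn't moved. Carrying the stamp back to the organiser.

>>> {"fn": "servo_tool", "kwargs": {
  "delta_pos": [
    [0.004,0.02,0.02],
    [0.01,0.06,0.03],
    [0.017,0.11,0.03],
    [0.024,0.16,0.03],
    [0.031,0.21,0.03],
    [0.038,0.26,0.03],
    [0.045,0.31,0.03],
    [0.052,0.36,0.03],
    [0.059,0.41,0.03],
    [0.066,0.46,0.03]
  ],
  "turn": [0,0,0,0,0,0,0,0,0,0]
}}

```text
time_s: 28.23
tcp_pos: [0.4649, 0.0555, 0.1398]
tcp_rot: [[-0.999, 0.044, 0.001], [0.044, 0.999, 0.0], [-0.001, 0.0, -1.0]]
force: [2.6, -0.7, -1.1]
finger_gap: 0.0261
gripper_force: 69.7
```

>>> {"fn": "servo_tool", "kwargs": {
  "delta_pos": [
    [0.006,0.05,0],
    [0.012,0.09,0],
    [0.015,0.115,0],
    [0.016,0.127,0],
    [0.016,0.13,0],
    [0.016,0.13,0],
    [0.016,0.13,0]
  ],
  "turn": [0,0,0,0,0,0,0]
}}

```text
time_s: 28.82
tcp_pos: [0.477, 0.1488, 0.1396]
tcp_rot: [[-0.999, 0.046, -0.0], [0.046, 0.999, -0.001], [0.0, -0.001, -1.0]]
force: [0.5, 0.4, -1.1]
finger_gap: 0.0256
gripper_force: 69.7
```

```bash
python3 - <<'E'
from gap import *
s=st(); im=snap('wrist','k9'); t=np.array(s['tcp_pos']); z=t[2]-.0335+.008
footedge(im,z,[t[0]-.012,t[1],z])
det('wrist',['stamp','belly','organiser','foil_roll'])
snap('top');det('top',['organiser'])
E
```

```text
t 28.82 tcp [0.477  0.1488 0.1396] yaw_y 87.34 F [ 0.49  0.38 -1.06] gap 0.0256 gf 69.73
edge yaw 91.3 mid [0.4651 0.1482] n 33 res 4.9747337e-05
wrist stamp [([0.4789, 0.1487, 0.1072], 0.83)]
wrist belly [([0.4807, 0.1488, 0.1583], 0.79)]
wrist organiser [([0.4902, 0.224, 0.0005], 0.97)]
wrist foil_roll [([0.4661, 0.2965, 0.0042], 0.7), ([0.4785, 0.1481, 0.1597], 0.38)]
top organiser [([0.4052, -0.3091, 0.0202], 0.71)]
```

>>> {"fn": "servo_tool", "kwargs": {
  "delta_pos": [
    [0,0,-0.02],
    [0,0,-0.05],
    [0,0,-0.08],
    [0,0,-0.105],
    [0,0,-0.12],
    [0,0,-0.127],
    [0,0,-0.13],
    [0,0,-0.132],
    [0,0,-0.134],
    [0,0,-0.134]
  ],
  "turn": [0,0,0,0,0,0,0,0,0,0]
}}

```text
time_s: 30.0
tcp_pos: [0.4776, 0.1514, 0.0398]
tcp_rot: [[-0.999, 0.044, 0.001], [0.044, 0.999, 0.001], [-0.001, 0.001, -1.0]]
force: [0.1, -0.5, -0.4]
finger_gap: 0.0259
gripper_force: 69.7
```

>>> {"fn": "servo_tool", "kwargs": {
  "delta_pos": [
    [0,0,-0.001],
    [0,0,-0.002],
    [0,0,-0.003],
    [0,0,-0.003],
    [0,0,-0.003]
  ],
  "turn": [0,0,0,0,0]
}}

```text
time_s: 30.42
tcp_pos: [0.4783, 0.1514, 0.0395]
tcp_rot: [[-0.999, 0.044, 0.003], [0.044, 0.999, 0.002], [-0.003, 0.002, -1.0]]
force: [-2.9, -0.7, 12.2]
finger_gap: 0.0257
gripper_force: 71.0
```

>>> {"fn": "servo_tool", "kwargs": {
  "delta_pos": [
    [0.001,0,0.002],
    [0.001,0,0.002],
    [0.001,0,0.002],
    [0.001,0,0.002]
  ],
  "turn": [0,0,0,0],
  "newtons": 20
}}

```text
time_s: 30.75
tcp_pos: [0.4789, 0.1514, 0.0395]
tcp_rot: [[-0.999, 0.044, 0.003], [0.044, 0.999, 0.001], [-0.003, 0.001, -1.0]]
force: [-0.8, -0.4, 6.6]
finger_gap: 0.0258
gripper_force: 70.4
```

>>> {"fn": "servo_tool", "kwargs": {
  "delta_pos": [
    [0,0,0],
    [0,0,0],
    [0,0,0]
  ],
  "turn": [0,0,0],
  "fingers": 0.326
}}

```text
time_s: 31.0
tcp_pos: [0.4789, 0.1515, 0.0391]
tcp_rot: [[-0.999, 0.044, 0.003], [0.044, 0.999, 0.001], [-0.003, 0.001, -1.0]]
force: [0.1, 0.7, 5.3]
finger_gap: 0.0281
gripper_force: 3.8
```

>>> {"fn": "servo_tool", "kwargs": {
  "delta_pos": [
    [0,0,0],
    [0,0,0],
    [0,0,0],
    [0,0,0],
    [0,0,0],
    [0,0,0]
  ],
  "turn": [0,0,0,0,0,0],
  "fingers": 0.55
}}

```text
time_s: 31.5
tcp_pos: [0.4774, 0.1511, 0.0381]
tcp_rot: [[-0.999, 0.043, -0.001], [0.043, 0.999, -0.0], [0.001, -0.0, -1.0]]
force: [-0.2, -0.3, 0.9]
finger_gap: 0.0469
gripper_force: 0.0
```

```bash
python3 - <<'E'
from gap import *
s=st(); im=snap('wrist','k10'); t=np.array(s['tcp_pos']); footedge(im,.014,[t[0]-.012,t[1],.014])
det('wrist',['stamp','belly','foil_roll'])
E
```

```text
t 31.5 tcp [0.4774 0.1511 0.0381] yaw_y 87.51 F [-0.22 -0.3   0.87] gap 0.0469 gf 0.0
edge yaw 91.27 mid [0.467  0.1524] n 33 res 2.8563401e-05
wrist stamp [([0.4812, 0.152, 0.0074], 0.61)]
wrist belly [([0.4858, 0.1525, 0.0539], 0.78)]
wrist foil_roll [([0.4643, 0.2974, 0.0045], 0.74)]
```

The stamp stands free, so I'll withdraw straight up, verify and hand in.

>>> {"fn": "servo_tool", "kwargs": {
  "delta_pos": [
    [0,0,0.02],
    [0,0,0.05],
    [0,0,0.09],
    [0,0,0.13],
    [0,0,0.17],
    [0,0,0.2],
    [0,0,0.2],
    [0,0,0.2],
    [0,0,0.2]
  ],
  "turn": [0,0,0,0,0,0,0,0,0]
}}

```text
time_s: 32.45
tcp_pos: [0.477, 0.151, 0.1877]
tcp_rot: [[-0.999, 0.044, -0.001], [0.044, 0.999, -0.0], [0.001, -0.0, -1.0]]
force: [0.9, -0.2, 1.0]
finger_gap: 0.0469
gripper_force: 0.0
```

```bash
python3 - <<'E'
from h import *
st()
for c in ('wrist','scene','top'):
    snap(c); det(c,['stamp','belly','foil_roll','cover'])
E
```

```text
t 32.45 tcp [0.477  0.151  0.1877] yaw_y 87.51 F [ 0.94 -0.17  1.04] gap 0.0469 gf 0.0
wrist stamp [([0.4844, 0.1514, 0.0067], 0.95)]
wrist belly [([0.4845, 0.151, 0.0595], 0.76)]
wrist foil_roll [([0.4609, 0.2997, 0.0032], 0.76)]
wrist cover []
scene stamp [([0.4828, 0.1503, 0.0049], 0.53)]
scene belly [([0.4768, 0.1502, 0.0596], 0.69)]
scene foil_roll [([0.4631, 0.2963, 0.0043], 0.65)]
scene cover [([0.4594, -0.2752, 0.0054], 0.78), ([0.4784, 0.1517, 0.0596], 0.45)]
top stamp []
top belly []
top foil_roll []
top cover [([0.4566, -0.2758, 0.0095], 0.78)]
```

```bash
python3 -c "
from rig import ctrl
print(ctrl.close_job())"
```

```text
the job is handed in; nothing more can be done
None
```

I inked the stamp, printed the cover in the jig's corner at about 30 N, stood it upright in the organiser and handed the job in at about 32 s. My last camera readings showed the stamp upright and the cover and foil roll in place, but the hand-in returned no verdict.

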